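Sweep the bench waste into the pan

TASK

Clear the waste from the soldering bench: with the closed fingertips, push the two crumpled rubber scraps and the broken brick chip along the worktop into the open front of the sheet-metal sweepings pan, so that each lies wholly inside, past the front edge. Only sweep them, do not pick anything up, and leave the copper cup, the rubber ring, the brass burner head and the brass valve standing where they are.

Things in the scene. Friction and masses are not known exactly. Their poses are not given: they have to be found in the camera images.
- sweepings_pan: Low open-fronted sheet-steel pan fixed to the worktop. Origin: on the worktop, middle of the open front edge; x into the pan, y across it. Inside 160 mm wide, 105 deep. Floor: ramp from 0 at x = 0 to 2 mm at x = 22 mm, then flat. Side walls 3 mm thick (rims 5 mm), 14 mm high at the front, rising to 28 mm from x = 45 mm back; back wall 28 mm.
- rubber_scrap1: Waste: crumpled dark grey lump of burnt rubber, about 20 x 32 x 11 mm, loose, 12 to 21 g. Origin at the centre of its underside; Its sides slope in above about 5 mm, so push low; it turns and can slip off a narrow fingertip. x along the 20 mm side, y along the 32 mm side.
- rubber_scrap2: Waste: crumpled dark grey lump of burnt rubber, about 22 x 34 x 14 mm, loose, 12 to 21 g. Origin at the centre of its underside; Its sides slope in above about 5 mm, so push low; it turns and can slip off a narrow fingertip. x along the 22 mm side, y along the 34 mm side.
- brick_chip: Waste: broken brown fire-brick chip, a rough block about 24 x 30 x 14 mm, loose, 14 to 26 g. Origin at the centre of its underside; x along the 24 mm side, y along the 30 mm side.
- copper_bezel: Small open copper cup, 24 mm across and 13 mm high, loose, among the waste; to be left alone. Origin at the centre of its underside.
- rubber_ring: Round grey rubber ring lying flat, 33 mm across and 13 mm high, loose, among the waste; good stock, to be left alone. Origin at the centre of its underside.
- burner_nozzle: Brass burner head standing upright on its hexagon, 25 mm across and 56 mm high, loose, to the left of the pan; to be left alone. Origin at the centre of its underside.
- needle_valve: Brass needle valve lying on its side, 32 x 66 x 24 mm, loose, left of the burner head; to be left alone. Origin at the centre of its underside; the 66 mm run along its y.
- guard_near: Fixed upright sheet guard along the right side of the bench, 20 mm thick at most, in the plane y = that of its origin; low at the front and over 0.1 m high at the back. Keep the hand clear of it.

How it is judged:
At the end, for the whole second after the job is handed in: Centres of both rubber scraps and the brick chip lie between the pan's walls, at least 12 mm behind its front edge, on its floor (undersides below 26 mm), at rest; copper cup, rubber ring, burner head and valve within 15 mm of where they stood (x of rubber_scrap1 in the frame of sweepings_pan between 0.012 and 0.105 m and y of rubber_scrap1 in the frame of sweepings_pan between -0.08 and 0.08 m and height (world z) of each of rubber_scrap1, rubber_scrap2, brick_chip below 0.026 m and linear speed of each of rubber_scrap1, rubber_scrap2, brick_chip below 0.02 m/s and x of rubber_scrap2 in the frame of sweepings_pan between 0.012 and 0.105 m and y of rubber_scrap2 in the frame of sweepings_pan between -0.08 and 0.08 m and x of brick_chip in the frame of sweepings_pan between 0.012 and 0.105 m and y of brick_chip in the frame of sweepings_pan between -0.08 and 0.08 m and distance of each of copper_bezel, rubber_ring, burner_nozzle, needle_valve from where it was at the start of the episode below 0.015 m); the robot touches nothing.
It fails at once if a scrap, the chip, the copper cup or the rubber ring is lifted (more than 28 mm above the worktop) (height (world z) of any of rubber_scrap1, copper_bezel, brick_chip, rubber_ring, rubber_scrap2 above 0.028 m).
It fails at once if the copper cup, rubber ring, burner head or needle valve is shoved more than 15 mm from where it stood (distance of any of copper_bezel, rubber_ring, burner_nozzle, needle_valve from where it was at the start of the episode above 0.015 m).
It fails at once if the burner head is tipped over (angle between burner_nozzle's own z axis and vertical above 0.5 rad).
It also fails if it takes over 64 s, if anything falls off the work surface, if the arm or the gripper's body presses on something with over 40 N, if the wrist force passes 120 N, or if a joint passes its speed limit or range.

ROBOT

A 7-joint arm with a two-finger parallel gripper is mounted at the origin on a cart in front of the work surface, level with it; the furniture and walls round the work are solid. World frame = base frame: x ahead of the robot, y to its left, z up, the work surface at z = 0. Lengths are in m, angles in rad, forces in N, time in s.
With the tool pointing down it reaches from about 0.35 to 0.9 m from the base axis. Payload 8.1 kg.
Tool frame: the origin (TCP) lies at the very end of the fingers, on their centre line; the grasp point (between the pads) lies 19 mm behind it; z points along the fingers, y is the line along which they close (so a half turn about z gives the same grasp; the last joint's range is limited). The gripper opens to 92 mm and grips with 3 to 60 N. Pads are 19 mm wide; open, the fingers measure 130 mm over their backs; the gripper's body (75 mm by 190 mm) begins 47 mm behind the grasp point.
Start: joints at [-1.366, 0.434, 0.025, 1.573, -0.012, 1.134, -0.075], TCP at [0.189, 0.596, 0.227] pointing down, gripper open.
Joint ranges: [-2.62, 2.62], [-0.44, 2.09], [-1.27, 1.32], [0.08, 2.57], [-1.32, 4.46], [0.12, 2], [-2.74, 2.74]. Speed limits (rad/s): [2.22, 2.22, 3.01, 3.01, 3.14, 3.14, 3.14].

INTERFACE

Orientations are given as a rotation vector (axis times angle).
In Python, from cell import arm gives the robot as it stands.
- The arm moves only by the tool jog_arm, never from a script. Its argument "rows" is a list of rows, each a list of 3 entries, a list of its own where there are three numbers: the shift along the world's x, y, z in cm, then the turn, a rotation vector about the world's x, y, z in degrees, then the opening, from 0 (shut) to 1 (fully open). A call has 1 to 8 rows; each row is the pose to reach, as a shift and turn from the pose commanded when the call began; what a row does not reach only later rows make up. A row lasts 1/8 s, in which the tool goes at most 62.5 mm and 10.7 degrees, less where a joint would pass 70% of its speed; a pose out of reach is approached as far as the arm can. A call with a gripper value outside its range is refused whole. The fingers move at their own pace and stop on an object; "newtons" is the grip in N (left out, the last holds). Time passes only in rows, so rows that repeat a pose let the fingers close. It gives the time, the measured TCP pose, the force, the opening and the grip force at its end, in the units of the state.
- arm.observe(): the state, without advancing time (a new reading comes with each control period).
- arm.get_image(name): name is "side" or "top"; returns a dict with "img" (480x640x3 uint8, red, green, blue), "depth" (480x640 float32, m along the optical axis (not along the pixel's ray), 0 where there is no reading), "fx", "fy", "cx", "cy" (pixels), "dist_coeffs" ([k1, k2, p1, p2, k3] as OpenCV has them; the pictures are not rectified), "rvec" (rotation vector, rad) and "tvec" (3), from world to camera coordinates, as OpenCV has them. Camera axes: x right, y down, z forward; pixel columns grow to the right and rows downward; lengths in m; the calibration is good to about 2 mm. A picture is of the moment at which its call begins.
- arm.sign_off(): hands the job in; it is judged then, once.
The state is a dict: "clock": time; "joints": joint angles; "dq": joint speeds; "joint_efforts": joint torques, N m; "position": TCP position; "ee_rot": TCP orientation; "force": force on the tool from outside, world axes, zero at the start; "ft_torque": the same for the moment, N m; "width": opening from 0.0 (shut) to 1.0 (fully open); "gripper_force": force on a finger pad.
Only numpy, scipy, OpenCV 4.12 (cv2) and the standard library are available. Lean on these libraries where they do the work, as an engineer would, in place of code of your own. Each camera call takes 0.05 s, during which the arm holds its last target. There are 200 camera calls.

## Working session

There is one attempt and no reset: what is moved stays moved. The work goes in short steps, Python scripts to look and compute and a tool call to move; the robot and the scene stay as the last step left them, time stands still between calls to the robot, and variables do not carry over. Pictures are saved under pics/ and viewed, at most 10 in all, crops included, and the job is handed in when it is done.

Besides the shell and the picture viewer there is one more tool, called after "Request:" as name([rows], argument=value, ...), one row to a line, values as JSON. jog_arm: Moves the arm, as the interface text tells. Its arguments: {"type":"object","properties":{"rows":{"type":"array","items":{"type":"array"}},"newtons":{"type":"number"}},"required":["rows"]}

```bash
mkdir -p pics; cat > h.py <<'E'
import numpy as np, cv2
from cell import arm
def grab(n):
    d=arm.get_image(n); d['K']=np.array([[d['fx'],0,d['cx']],[0,d['fy'],d['cy']],[0,0,1.]])
    d['R']=cv2.Rodrigues(np.array(d['rvec'],float))[0]; d['t']=np.array(d['tvec'],float).ravel(); d['D']=np.array(d['dist_coeffs'],float); return d
def ray(d,uv,z):
    p=cv2.undistortPoints(np.array(uv,float).reshape(-1,1,2),d['K'],d['D']).reshape(-1,2)
    r=np.c_[p,np.ones(len(p))]@d['R']; c=-d['R'].T@d['t']
    return c+r*((z-c[2])/r[:,2])[:,None]
def cloud(d):
    v,u=np.mgrid[:480,:640]; p=cv2.undistortPoints(np.c_[u.ravel(),v.ravel()].astype(float).reshape(-1,1,2),d['K'],d['D']).reshape(-1,2)
    z=d['depth'].ravel(); P=(np.c_[p*z[:,None],z]-d['t'])@d['R']; P[z==0]=np.nan; return P.reshape(480,640,3)
def save(d,n): cv2.imwrite('pics/'+n,d['img'][:,:,::-1])
E
python3 - <<'E'
from h import *
for n in('top','side'):
    d=grab(n); save(d,n+'0.png'); print(n,(-d['R'].T@d['t']).round(3),d['R'].round(2).tolist()); np.save(n+'0.npy',cloud(d))
print(arm.observe())
E
```

```text
top [ 0.36  -0.093  1.259] [[-0.03, -1.0, 0.01], [-0.99, 0.03, -0.15], [0.15, -0.01, -0.99]]
side [ 0.239 -0.736  0.712] [[0.89, -0.46, -0.02], [-0.32, -0.6, -0.73], [0.32, 0.66, -0.68]]
{'clock': 0.1, 'joints': array([-1.36557612,  0.43514133,  0.02495816,  1.57396077, -0.01157999,
        1.13401151, -0.07514996]), 'dq': array([ 0.00095909, -0.00208535,  0.00158868, -0.00337488,  0.00157134,
        0.00124474, -0.00128987]), 'joint_efforts': array([ 3.28428025e-03, -6.69127035e+01,  9.87940840e-01, -3.15146756e+01,
       -6.05082395e-02,  3.74320149e-02,  6.98927533e-05]), 'position': array([0.18927742, 0.59518931, 0.22604826]), 'ee_rot': array([-4.81754269e-01, -3.10435892e+00,  2.15880183e-03]), 'force': array([-0.15556818,  0.91441317, -0.04012953]), 'ft_torque': array([ 0.03639219,  0.03144159, -0.0394941 ]), 'gripper_force': 0.0, 'width': 1.00158515756391}
```

View pics/top0.png

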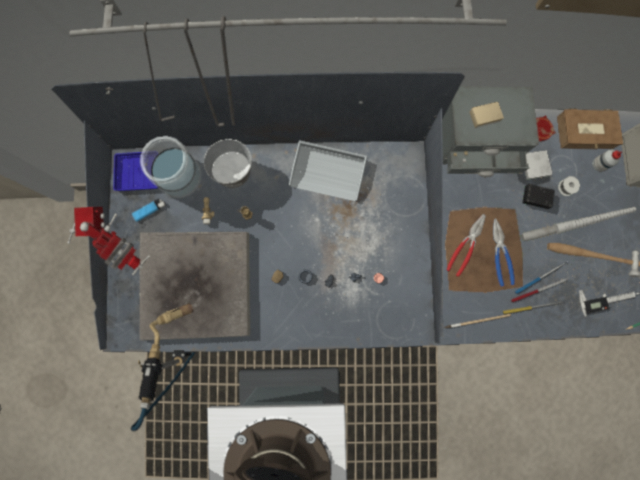

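View pics/side0.png

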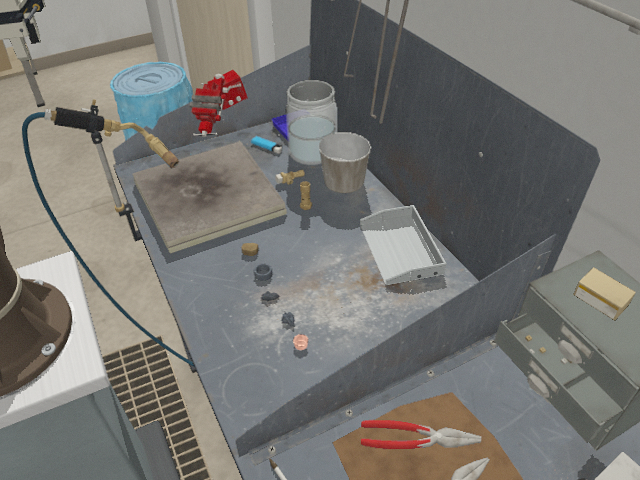

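The top view shows, left to right, the chip (278,277), ring (307,277), scrap (330,281), scrap (355,277) and cup (379,278). The pan is around (328,172) with its front towards the robot, and the burner head is at (246,212). The side view shows the same row running from (250,249) to (301,342).

```bash
python3 - <<'E'
from h import *
T=grab('top');S=grab('side')
for nm,uv in dict(chip=(278,277),ring=(307,277),s1=(330,281),s2=(355,277),cup=(379,278),burner=(246,212),valve=(208,210),panFL=(290,186),panFR=(359,200),panBL=(299,143),panBR=(367,156),guard=(436,270),base=(275,455)).items(): print(nm,ray(T,[uv],0.01).round(3)[0])
for nm,uv in dict(chip=(250,249),ring=(263,272),sA=(270,297),sB=(288,320),cup=(301,342),panFLb=(384,283),panFRb=(443,278)).items(): print('side',nm,ray(S,[uv],0.007).round(3)[0])
# top-image height map of objects
P=np.load('top0.npy'); print('table z',np.nanmedian(P[300:330,300:400,2]))
Q=np.load('side0.npy'); print('table z side',np.nanmedian(Q[360:380,250:280,2]))
for n,C in(('top',P),('side',Q)):
    m=((C[...,2]>0.005)&(C[...,2]<0.04)&(C[...,0]>.3)&(C[...,0]<.75)&(C[...,1]>-.36)&(C[...,1]<.16)).astype(np.uint8)
    k,l,st,c=cv2.connectedComponentsWithStats(m)
    for i in range(1,k):
        if st[i,4]>15:
            q=C[l==i]; r=cv2.minAreaRect(q[:,:2].astype(np.float32)*1000)
            print(n,c[i].round(),st[i,4],'mm',np.round(r[0]),np.round(r[1]),round(r[2]),'zmax',q[:,2].max().round(3))
a=cv2.resize(T['img'][255:300,255:405],None,fx=5,fy=5,interpolation=2);b=cv2.resize(S['img'][230:365,225:475],None,fx=3,fy=3,interpolation=2)
b=b[:, :750]; cv2.imwrite('pics/c1.png',np.vstack([a,b[:370]])[:,:,::-1])
E
```

```text
chip [ 0.45  -0.014  0.01 ]
ring [ 0.448 -0.082  0.01 ]
s1 [ 0.438 -0.135  0.01 ]
s2 [ 0.445 -0.194  0.01 ]
cup [ 0.441 -0.25   0.01 ]
burner [0.606 0.06  0.01 ]
valve [0.614 0.151 0.01 ]
panFL [ 0.667 -0.046  0.01 ]
panFR [ 0.629 -0.21   0.01 ]
panBL [ 0.774 -0.07   0.01 ]
panBR [ 0.737 -0.234  0.01 ]
guard [ 0.456 -0.386  0.01 ]
base [0.042 0.002 0.01 ]
side chip [ 0.45  -0.012  0.007]
side ring [ 0.449 -0.078  0.007]
side sA [ 0.436 -0.138  0.007]
side sB [ 0.442 -0.198  0.007]
side cup [ 0.441 -0.247  0.007]
side panFLb [ 0.623 -0.202  0.007]
side panFRb [ 0.72  -0.241  0.007]
table z -0.0005486888167921078
table z side 0.0007793555696829259
top [230. 166.] 890 mm [713.  95.] [87. 74.] 90 zmax 0.04
top [293. 167.] 85 mm [709. -54.] [ 5. 81.] 76 zmax 0.033
top [354. 164.] 230 mm [ 701. -208.] [130.  66.] 21 zmax 0.037
top [239. 182.] 64 mm [679.  76.] [19. 70.] 28 zmax 0.04
top [207. 211.] 178 mm [613. 148.] [64. 23.] 1 zmax 0.026
top [244. 210.] 28 mm [606.  61.] [10. 13.] 54 zmax 0.04
top [247. 215.] 41 mm [600.  57.] [16. 21.] 33 zmax 0.038
top [226. 284.] 4808 mm [439. 107.] [
[... 348 characters left out ...]
8. 132.] [17. 58.] 61 zmax 0.04
side [288. 176.] 223 mm [609. 148.] [22. 64.] 90 zmax 0.027
side [343. 183.] 483 mm [693.  71.] [44. 90.] 59 zmax 0.04
side [218. 213.] 5278 mm [434. 106.] [244. 109.] 0 zmax 0.033
side [305. 200.] 146 mm [598.  54.] [15. 23.] 72 zmax 0.04
side [383. 215.] 370 mm [708. -55.] [12. 87.] 77 zmax 0.031
side [423. 265.] 789 mm [ 702. -205.] [138.  70.] 24 zmax 0.031
side [249. 248.] 175 mm [448. -12.] [26. 30.] 61 zmax 0.017
side [262. 271.] 184 mm [447. -78.] [31. 33.] 33 zmax 0.016
side [269. 296.] 106 mm [ 435. -135.] [18. 27.] 46 zmax 0.014
side [288. 318.] 117 mm [ 444. -194.] [20. 28.] 36 zmax 0.015
side [300. 340.] 98 mm [ 440. -247.] [24. 24.] 13 zmax 0.015
```

View pics/c1.png

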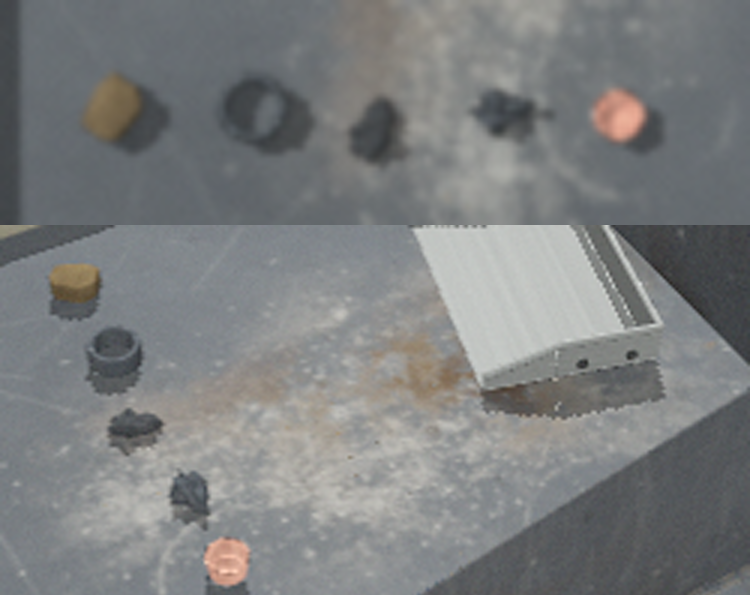

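The crops confirm the order: chip, ring, two dark scraps, cup. Before moving I'll check how tall the torch is and what stands around it, since the transit from y=0.6 passes near it.

```bash
python3 - <<'E'
from h import *
for n in('top0','side0'):
    C=np.load(n+'.npy')
    for x in np.arange(.1,.85,.05):
        row=[]
        for y in np.arange(-.3,.65,.05):
            m=(abs(C[...,0]-x)<.025)&(abs(C[...,1]-y)<.025)
            row.append(int(1000*np.nanpercentile(C[m][:,2],99)) if m.sum()>3 else -1)
        print(n,round(x,2),row)
E
```

```text
top0 0.1 [-761, -763, -676, 4, 17, 55, 308, 309, 18, 4, -676, -761, -62, -761, -763, -764, -761, -770, -768]
top0 0.15 [-760, -761, -677, 4, 5, 3, 4, 4, 3, 3, -676, 251, 153, -98, -766, -763, -764, -132, -769]
top0 0.2 [-761, -766, -764, -765, -764, -762, -765, -764, -763, -763, 254, 255, -340, -352, -763, -766, 293, 240, -769]
top0 0.25 [-763, -767, -763, -763, -766, -766, -765, -764, -764, -762, 246, 246, -476, -767, -1, -765, -770, -767, -770]
top0 0.3 [4, 4, 4, 5, 5, 4, 5, 30, 31, 30, 220, 243, 31, 5, 52, -1, -1, -1, -1]
top0 0.35 [5, 5, 5, 4, 4, 4, 5, 31, 32, 125, 191, 186, 32, 5, 70, -1, -1, -1, -1]
top0 0.4 [4, 5, 4, 5, 5, 4, 4, 31, 33, 128, 134, 32, 32, 4, 91, -1, -1, -1, -1]
top0 0.45 [4, 11, 13, 11, 15, 14, 16, 31, 32, 32, 32, 33, 132, 139, 102, -1, -1, -1, -1]
top0 0.5 [4, 5, 5, 5, 4, 5, 4, 31, 32, 32, 33, 86, 151, 164, 116, -1, -1, -1, -1]
top0 0.55 [5, 5, 5, 5, 4, 5, 5, 31, 32, 32, 32, 32, 157, 162, 158, 122, -1, -1, -1]
top0 0.6 [5, 5, 5, 6, 5, 5, 5, 56, 5, 23, 5, 7, 156, 107, 147, -1, -1, -1, -1]
top0 0.65 [5, 5, 26, 6, 5, 7, 5, 84, 88, 90, 159, 159, 18, 20, 146, -1, -
[... 958 characters left out ...]
 0.45 [3, 13, 13, 11, 14, 15, 16, 30, 31, 31, 31, 31, 136, 145, 101, -1, -1, -1, -1]
side0 0.5 [3, 3, 3, 3, 3, 3, 3, 30, 31, 31, 32, 88, 152, 164, 104, -1, -1, -1, -1]
side0 0.55 [3, 2, 3, 3, 3, 3, 3, 30, 31, 31, 32, 32, 157, 163, 156, 140, -1, -1, -1]
side0 0.6 [2, 3, 3, 2, 3, 3, 3, 57, 3, 23, 4, 12, 157, 114, 147, -1, -1, -1, -1]
side0 0.65 [2, 3, 28, 4, 4, 14, 3, 90, 90, 116, 157, 159, 18, 18, 146, -1, -1, -1, -1]
side0 0.7 [2, 28, 29, 5, 5, 29, 3, 90, -1, 156, 158, 159, 150, 5, 158, -1, -1, -1, -1]
side0 0.75 [25, 29, 31, 30, 30, 30, 23, 91, 90, 89, 159, 159, -1, -1, 170, -1, -1, -1, -1]
side0 0.8 [486, 332, 331, 332, 332, 332, 332, 371, 355, 332, 332, 321, 308, 294, 279, -1, -1, -1, -1]
```

Request:
jog_arm([
  [[0, 0, 5], [0, 0, 0], 0],
  [[0, 0, 10], [0, 0, 0], 0],
  [[2, -2, 14], [0, 0, 0], 0],
  [[5, -7, 14], [0, 0, 0], 0],
  [[8, -12, 14], [0, 0, 0], 0],
  [[11, -17, 14], [0, 0, 0], 0],
  [[13, -22, 14], [0, 0, 0], 0],
  [[15, -27, 14], [0, 0, 0], 0],
], newtons=20)

```text
clock: 1.2
position: [0.3399, 0.3237, 0.3667]
ee_rot: [-0.482, -3.104, -0.0]
force: [0.4, -0.2, 1.0]
width: 0.18
gripper_force: 0.0
```

Request:
jog_arm([
  [[1, -5, 0], [0, 0, 0], 0],
  [[2, -10, 0], [0, 0, 0], 0],
  [[3, -15, 0], [0, 0, 0], 0],
  [[4, -20, 0], [0, 0, 0], 0],
  [[5, -25, 0], [0, 0, 0], 0],
  [[6, -29, 0], [0, 0, 0], 0],
  [[7, -32.5, 0], [0, 0, 0], 0],
  [[7, -32.5, 0], [0, 0, 0], 0],
])

```text
clock: 2.2
position: [0.4095, -0.002, 0.3669]
ee_rot: [0.489, 3.103, 0.0]
force: [-0.3, 0.7, 0.3]
width: 0.004
gripper_force: 0.0
```

Request:
jog_arm([
  [[-0.6, 0.3, -5], [0, 0, 0], 0],
  [[-0.6, 0.3, -10], [0, 0, 0], 0],
  [[-0.6, 0.3, -16], [0, 0, 0], 0],
  [[-0.6, 0.3, -22], [0, 0, 0], 0],
  [[-0.6, 0.3, -28], [0, 0, 0], 0],
  [[-0.6, 0.3, -33], [0, 0, 0], 0],
  [[-0.6, 0.3, -35], [0, 0, 0], 0],
  [[-0.6, 0.3, -36.3], [0, 0, 0], 0],
])

```text
clock: 3.2
position: [0.4028, 0.0043, 0.0026]
ee_rot: [-0.48, -3.103, 0.0]
force: [0.7, -0.8, 0.1]
width: 0.002
gripper_force: 0.0
```

```bash
cat > look.py <<'E'
from h import *
import sys
d=grab('side'); save(d,sys.argv[1])
C=cloud(d); o=arm.observe(); print(o['clock'],o['position'].round(4))
m=((C[...,2]>0.006)&(C[...,2]<0.026)&(C[...,0]>.35)&(C[...,0]<.76)&(C[...,1]>-.3)&(C[...,1]<.04)).astype(np.uint8)
k,l,st,c=cv2.connectedComponentsWithStats(m)
for i in range(1,k):
    if st[i,4]>20:
        q=C[l==i]; r=cv2.minAreaRect(q[:,:2].astype(np.float32)*1000)
        print(c[i].round(),st[i,4],'mm',np.round(r[0]),np.round(r[1]),round(r[2]),'zmax',q[:,2].max().round(3))
E
python3 look.py s1.png
```

```text
3.25 [0.4028 0.0041 0.0021]
[384. 215.] 339 mm [713. -57.] [11. 97.] 74 zmax 0.026
[429. 243.] 211 mm [ 746. -162.] [118.   3.] 76 zmax 0.026
[249. 248.] 167 mm [449. -12.] [28. 29.] 51 zmax 0.018
[262. 271.] 164 mm [447. -77.] [30. 32.] 9 zmax 0.017
[416. 274.] 428 mm [ 679. -216.] [  8. 108.] 75 zmax 0.026
[269. 295.] 96 mm [ 437. -135.] [17. 28.] 56 zmax 0.014
[288. 318.] 109 mm [ 443. -194.] [17. 30.] 24 zmax 0.015
[300. 340.] 92 mm [ 440. -247.] [23. 24.] 6 zmax 0.015
```

View pics/s1.png

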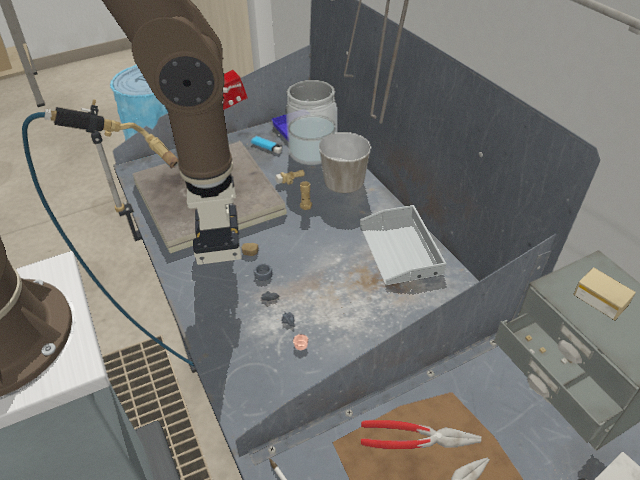

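Request:
jog_arm([
  [[1, -0.3, 0.1], [0, 0, -2], 0],
  [[2, -0.7, 0.1], [0, 0, -2], 0],
  [[3.5, -1.2, 0.1], [0, 0, -2], 0],
  [[5, -1.8, 0.1], [0, 0, -2], 0],
  [[6.5, -2.4, 0.1], [0, 0, -2], 0],
  [[8, -2.9, 0.1], [0, 0, -2], 0],
  [[9.5, -3.5, 0.1], [0, 0, -2], 0],
  [[11, -4, 0.1], [0, 0, -2], 0],
])

```text
clock: 4.25
position: [0.5143, -0.0368, 0.0047]
ee_rot: [-0.536, -3.095, 0.0]
force: [-0.5, 0.3, 0.2]
width: 0.004
gripper_force: 0.2
```

```bash
python3 look.py s2.png
```

```text
4.3 [ 0.5168 -0.0376  0.005 ]
[385. 215.] 335 mm [714. -57.] [ 9. 97.] 75 zmax 0.026
[429. 243.] 218 mm [ 744. -166.] [125.   7.] 73 zmax 0.026
[262. 271.] 165 mm [447. -78.] [31. 32.] 11 zmax 0.016
[416. 274.] 433 mm [ 679. -216.] [  7. 109.] 75 zmax 0.026
[268. 295.] 92 mm [ 434. -135.] [15. 27.] 48 zmax 0.014
[288. 317.] 103 mm [ 444. -194.] [15. 29.] 24 zmax 0.015
[300. 340.] 94 mm [ 440. -248.] [23. 23.] 11 zmax 0.016
```

View pics/s2.png

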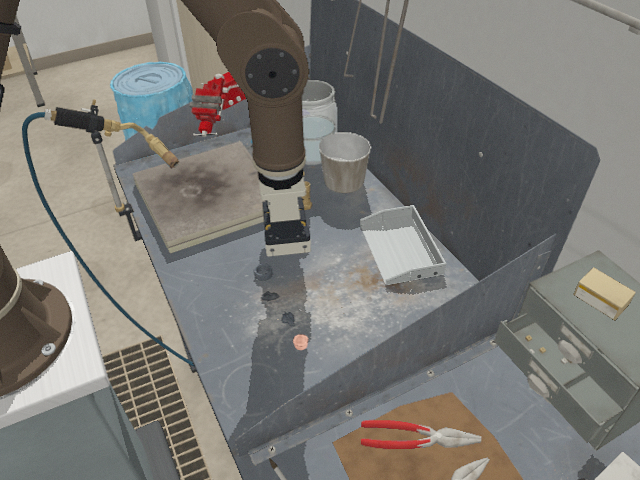

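Request:
jog_arm([
  [[1.5, -0.5, -0.1], [0, 0, -1], 0],
  [[3.5, -1.3, -0.1], [0, 0, -1], 0],
  [[5.5, -2, -0.1], [0, 0, -1], 0],
  [[7.5, -2.7, -0.1], [0, 0, -1], 0],
  [[9.5, -3.5, 0], [0, 0, -1], 0],
  [[11.5, -4.2, 0.1], [0, 0, -1], 0],
  [[13.5, -4.9, 0.2], [0, 0, -1], 0],
  [[15.5, -5.6, 0.3], [0, 0, -1], 0],
])

```text
clock: 5.3
position: [0.6691, -0.0926, 0.0075]
ee_rot: [-0.563, -3.09, -0.0]
force: [0.0, 0.3, -0.2]
width: 0.005
gripper_force: 0.1
```

```bash
python3 look.py s3.png
```

```text
5.35 [ 0.6718 -0.0938  0.008 ]
[403. 211.] 53 mm [752. -67.] [ 6. 16.] 78 zmax 0.026
[429. 242.] 227 mm [ 746. -161.] [122.   3.] 76 zmax 0.026
[262. 271.] 168 mm [447. -77.] [34. 31.] 85 zmax 0.016
[416. 274.] 423 mm [ 678. -216.] [  7. 108.] 75 zmax 0.026
[269. 295.] 91 mm [ 436. -135.] [17. 27.] 46 zmax 0.014
[288. 318.] 106 mm [ 444. -193.] [29. 18.] 65 zmax 0.015
[300. 340.] 88 mm [ 440. -247.] [24. 23.] 88 zmax 0.015
```

View pics/s3.png

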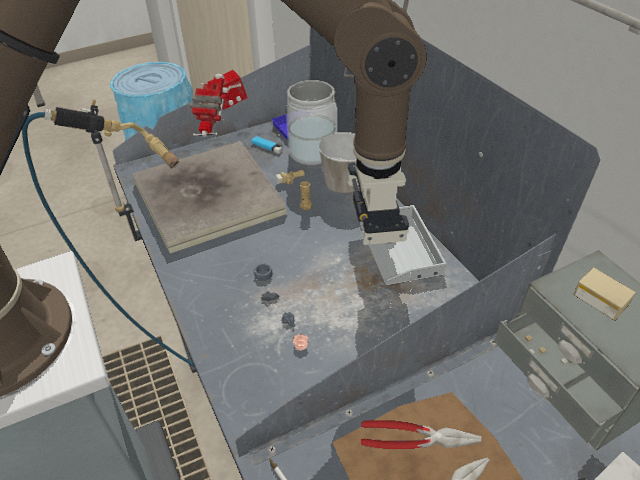

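Request:
jog_arm([
  [[-3, 1, 1], [0, 0, 0], 0],
  [[-5, 1, 5], [0, 0, 3], 0],
  [[-9, 0, 8], [0, 0, 8], 0],
  [[-14, -1, 8], [0, 0, 14], 0],
  [[-19, -2, 8], [0, 0, 20], 0],
  [[-24, -3, 8], [0, 0, 20], 0],
  [[-28, -4, 8], [0, 0, 20], 0],
  [[-28, -4, 6], [0, 0, 20], 0],
])

```text
clock: 6.35
position: [0.3859, -0.1329, 0.0684]
ee_rot: [0.022, 3.141, 0.001]
force: [1.0, -0.1, 0.3]
width: 0.006
gripper_force: 0.0
```

```bash
python3 look.py s4.png; python3 - <<'E'
from h import *
d=grab('top');C=np.load('side0.npy');s=cv2.imread('pics/s4.png')[:,:,::-1]
Q=cloud(grab('side'))
for n,im,P in(('side',s,Q),('top',d['img'],cloud(d))):
    h=cv2.cvtColor(im.copy(),cv2.COLOR_RGB2HSV)
    m=(h[...,1]>90)&(h[...,0]>8)&(h[...,0]<28)&(P[...,0]>.6)&(P[...,0]<.77)&(P[...,1]>-.22)&(P[...,1]<-.05)
    print(n,m.sum(),np.nanmedian(P[m],0) if m.any() else '')
E
```

```text
6.4 [ 0.3865 -0.1323  0.0663]
[384. 215.] 342 mm [713. -56.] [ 8. 96.] 75 zmax 0.026
[429. 243.] 209 mm [ 745. -161.] [120.   4.] 76 zmax 0.026
[389. 236.] 174 mm [ 692. -108.] [23. 30.] 39 zmax 0.019
[416. 274.] 428 mm [ 679. -216.] [  7. 109.] 76 zmax 0.026
[269. 295.] 88 mm [ 436. -134.] [15. 27.] 66 zmax 0.014
[288. 318.] 106 mm [ 444. -195.] [16. 27.] 30 zmax 0.016
[300. 340.] 87 mm [ 440. -247.] [24. 23.] 27 zmax 0.015
side 142 [ 0.69178168 -0.11115648  0.01491442]
top 10 [ 0.69185314 -0.10771158  0.01566273]
```

View pics/s4.png

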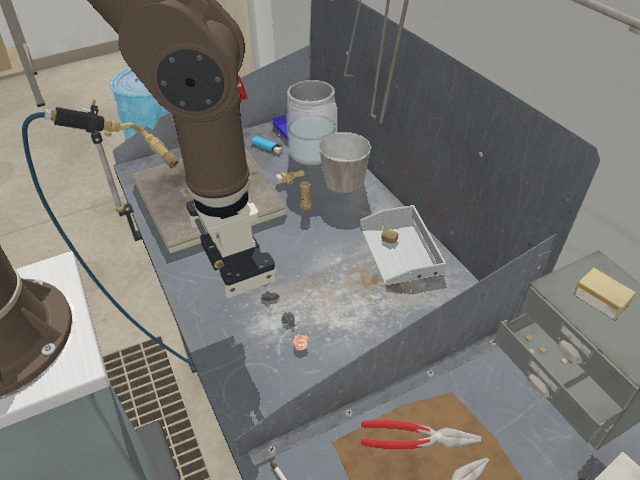

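Request:
jog_arm([
  [[0.3, 0, -4], [0, 0, -2], 0],
  [[0.3, 0, -6], [0, 0, -2], 0],
  [[0.3, 0, -6.4], [0, 0, -2], 0],
  [[1, 0, -6.4], [0, 0, -2], 0],
  [[2, -0.1, -6.4], [0, 0, -2], 0],
  [[3, -0.2, -6.4], [0, 0, -2], 0],
  [[4.2, -0.2, -6.4], [0, 0, -2], 0],
  [[5.5, -0.3, -6.4], [0, 0, -2], 0],
])

```text
clock: 7.5
position: [0.4444, -0.1353, 0.0039]
ee_rot: [0.072, 3.14, 0.0]
force: [-0.1, -0.0, 0.1]
width: 0.003
gripper_force: 0.1
```

```bash
python3 look.py s5.png; python3 - <<'E'
from h import *
d=grab('top');P=cloud(d)
m=((P[...,2]>.005)&(P[...,2]<.03)&(P[...,0]>.4)&(P[...,0]<.56)&(P[...,1]>-.24)&(P[...,1]<0)).astype(np.uint8)
k,l,st,c=cv2.connectedComponentsWithStats(m)
for i in range(1,k):
    if st[i,4]>8: print('top',st[i,4],np.nanmedian(P[l==i],0).round(3))
E
```

```text
7.55 [ 0.4467 -0.1355  0.004 ]
[385. 215.] 344 mm [713. -56.] [ 9. 97.] 76 zmax 0.026
[429. 243.] 221 mm [ 746. -160.] [123.   4.] 75 zmax 0.026
[389. 236.] 175 mm [ 693. -107.] [27. 30.] 40 zmax 0.019
[416. 274.] 424 mm [ 679. -216.] [  8. 108.] 75 zmax 0.026
[288. 318.] 110 mm [ 443. -193.] [30. 18.] 64 zmax 0.015
[300. 340.] 90 mm [ 440. -247.] [24. 22.] 62 zmax 0.015
```

Request:
jog_arm([
  [[1.2, -0.1, 0], [0, 0, 0], 0],
  [[2.5, -0.2, 0], [0, 0, 0], 0],
  [[4, -0.2, 0], [0, 0, 0], 0],
  [[5.5, -0.3, 0], [0, 0, 0], 0],
  [[7, -0.4, 0], [0, 0, 0], 0],
  [[8.5, -0.5, 0], [0, 0, 0], 0],
  [[10, -0.6, 0], [0, 0, 0], 0],
  [[11.5, -0.7, 0], [0, 0, 0], 0],
])

```text
clock: 8.6
position: [0.5594, -0.1425, 0.0037]
ee_rot: [-0.073, -3.141, -0.0]
force: [-0.4, -0.7, -0.4]
width: 0.006
gripper_force: 0.0
```

Request:
jog_arm([
  [[1.5, -0.1, 0], [0, 0, 0], 0],
  [[3, -0.2, 0], [0, 0, 0], 0],
  [[4.5, -0.3, 0], [0, 0, 0], 0],
  [[6, -0.4, 0], [0, 0, 0], 0],
  [[7.5, -0.4, 0.1], [0, 0, 0], 0],
  [[9, -0.5, 0.2], [0, 0, 0], 0],
  [[9, -0.5, 0.2], [0, 0, 0], 0],
])

```text
clock: 9.48
position: [0.6495, -0.1473, 0.0056]
ee_rot: [0.071, 3.14, -0.0]
force: [-0.9, -0.1, -0.2]
width: -0.001
gripper_force: 0.0
```

```bash
python3 look.py s6.png
```

```text
9.525 [ 0.6485 -0.1474  0.0055]
[421. 227.] 57 mm [ 754. -127.] [45.  3.] 78 zmax 0.024
[436. 255.] 89 mm [ 737. -197.] [48.  2.] 76 zmax 0.025
[377. 257.] 78 mm [ 638. -151.] [13. 35.] 19 zmax 0.026
[262. 271.] 169 mm [447. -77.] [31. 33.] 1 zmax 0.016
[416. 274.] 418 mm [ 679. -216.] [  8. 109.] 74 zmax 0.026
[303. 275.] 91 mm [ 508. -119.] [27. 18.] 63 zmax 0.013
[288. 318.] 110 mm [ 444. -195.] [17. 28.] 33 zmax 0.015
[300. 340.] 91 mm [ 440. -247.] [23. 25.] 16 zmax 0.016
```

Request:
jog_arm([
  [[-2, 0, 0.5], [0, 0, 0], 0],
  [[-4, 0.5, 4], [0, 0, -4], 0],
  [[-8, 1.5, 6.5], [0, 0, -10], 0],
  [[-13, 2.7, 6.5], [0, 0, -18], 0],
  [[-18, 3.7, 6.5], [0, 0, -18], 0],
  [[-20, 4, 6.5], [0, 0, -18], 0],
  [[-20, 4, 6.5], [0, 0, -18], 0],
])

```text
clock: 10.4
position: [0.4463, -0.1069, 0.0708]
ee_rot: [-0.563, -3.089, -0.001]
force: [0.5, -0.2, -0.6]
width: 0.002
gripper_force: 0.0
```

```bash
python3 look.py s7.png; cat > toplook.py <<'E'
from h import *
d=grab('top');P=cloud(d)
m=((P[...,2]>.007)&(P[...,2]<.026)&(P[...,0]>.4)&(P[...,0]<.76)&(P[...,1]>-.27)&(P[...,1]<0)).astype(np.uint8)
k,l,st,c=cv2.connectedComponentsWithStats(m)
for i in range(1,k):
    if st[i,4]>8:
        r=cv2.minAreaRect(P[l==i][:,:2].astype(np.float32)*1000); print('top',st[i,4],np.round(r[0]),np.round(r[1]),round(r[2]))
E
python3 toplook.py
```

```text
10.45 [ 0.4481 -0.1072  0.071 ]
[384. 215.] 337 mm [713. -56.] [ 9. 96.] 75 zmax 0.026
[429. 243.] 214 mm [ 746. -162.] [119.   3.] 75 zmax 0.026
[389. 236.] 172 mm [ 692. -108.] [26. 30.] 49 zmax 0.019
[416. 274.] 426 mm [ 679. -216.] [  7. 108.] 75 zmax 0.026
[262. 272.] 131 mm [448. -79.] [29. 30.] 64 zmax 0.016
[303. 275.] 87 mm [ 507. -120.] [24. 18.] 63 zmax 0.014
[288. 317.] 106 mm [ 444. -194.] [18. 27.] 35 zmax 0.015
[300. 340.] 91 mm [ 440. -247.] [25. 22.] 64 zmax 0.015
top 107 [ 746. -175.] [113.   6.] 75
top 40 [692. -50.] [ 5. 46.] 75
top 112 [ 696. -107.] [23. 31.] 50
top 35 [ 650. -207.] [ 5. 45.] 75
```

Request:
jog_arm([
  [[2.2, -1.0, -2], [0, 0, 2], 0],
  [[2.2, -1.0, -5.5], [0, 0, 2], 0],
  [[2.2, -1.0, -6.8], [0, 0, 2], 0],
  [[3, -1.1, -6.8], [0, 0, 2], 0],
  [[4, -1.2, -6.8], [0, 0, 2], 0],
  [[5, -1.4, -6.8], [0, 0, 2], 0],
  [[6, -1.6, -6.8], [0, 0, 2], 0],
  [[7, -1.8, -6.8], [0, 0, 2], 0],
])

```text
clock: 11.5
position: [0.5192, -0.1255, 0.003]
ee_rot: [0.508, 3.1, 0.0]
force: [-1.2, -0.9, 1.8]
width: 0.003
gripper_force: 0.5
```

Request:
jog_arm([
  [[1.2, -0.2, 0], [0, 0, 0], 0],
  [[2.4, -0.4, 0], [0, 0, 0], 0],
  [[3.6, -0.6, 0], [0, 0, 0], 0],
  [[4.8, -0.8, 0], [0, 0, 0], 0],
])

```text
clock: 12.0
position: [0.5673, -0.1335, 0.0027]
ee_rot: [0.509, 3.1, -0.0]
force: [-0.2, -0.4, -0.4]
width: 0.005
gripper_force: 0.0
```

```bash
python3 look.py s8.png; python3 toplook.py
```

```text
12.05 [ 0.569  -0.1337  0.0029]
[385. 215.] 320 mm [713. -56.] [ 8. 97.] 76 zmax 0.026
[429. 243.] 212 mm [ 745. -162.] [121.   3.] 76 zmax 0.026
[389. 236.] 172 mm [ 693. -106.] [27. 30.] 33 zmax 0.02
[262. 271.] 168 mm [447. -78.] [32. 32.] 24 zmax 0.018
[416. 274.] 431 mm [ 679. -216.] [  9. 109.] 74 zmax 0.026
[287. 317.] 104 mm [ 445. -194.] [18. 26.] 37 zmax 0.015
[300. 340.] 89 mm [ 440. -247.] [24. 22.] 42 zmax 0.015
top 113 [ 748. -172.] [114.   6.] 75
top 36 [693. -50.] [ 5. 46.] 76
top 55 [ 447. -193.] [20. 22.] 45
top 16 [ 448. -251.] [23. 14.] 57
```

Request:
jog_arm([
  [[1.2, -0.2, 0], [0, 0, 0], 0],
  [[2.4, -0.4, 0], [0, 0, 0], 0],
  [[3.6, -0.6, 0], [0, 0, 0], 0],
  [[4.8, -0.8, 0], [0, 0, 0], 0],
  [[6, -1, 0.1], [0, 0, 0], 0],
  [[7.2, -1.2, 0.2], [0, 0, 0], 0],
  [[8.5, -1.4, 0.3], [0, 0, 0], 0],
  [[8.5, -1.4, 0.3], [0, 0, 0], 0],
])

```text
clock: 13.1
position: [0.6526, -0.1475, 0.0058]
ee_rot: [0.508, 3.099, -0.0]
force: [-0.4, 0.2, -0.6]
width: 0.002
gripper_force: 0.0
```

```bash
python3 look.py s9.png
```

```text
13.15 [ 0.6516 -0.1475  0.0056]
[429. 243.] 217 mm [ 746. -161.] [124.   3.] 76 zmax 0.026
[325. 264.] 83 mm [ 553. -116.] [27. 17.] 6 zmax 0.012
[262. 271.] 170 mm [447. -77.] [31. 34.] 6 zmax 0.016
[417. 274.] 429 mm [ 679. -216.] [  7. 109.] 74 zmax 0.026
[288. 318.] 108 mm [ 444. -194.] [17. 29.] 30 zmax 0.015
[300. 340.] 89 mm [ 440. -247.] [24. 24.] 33 zmax 0.015
```

Request:
jog_arm([
  [[-2, 0.5, 1], [0, 0, 3], 0],
  [[-4, 1, 4], [0, 0, 6], 0],
  [[-9, 2.5, 5], [0, 0, 12], 0],
  [[-14.5, 4, 5], [0, 0, 12], 0],
  [[-16, 4, 5], [0, 0, 12], 0],
  [[-16, 4, 5], [0, 0, 12], 0],
])

```text
clock: 13.9
position: [0.4908, -0.1074, 0.0561]
ee_rot: [0.183, 3.136, 0.001]
force: [0.4, 0.3, -0.1]
width: 0.005
gripper_force: 0.0
```

```bash
python3 look.py s10.png; python3 toplook.py; python3 - <<'E'
import cv2
a=cv2.imread('pics/s10.png')[180:330,220:420]; cv2.imwrite('pics/c2.png',cv2.resize(a,None,fx=4,fy=4,interpolation=2))
E
```

```text
13.95 [ 0.4924 -0.1076  0.0561]
[385. 215.] 339 mm [713. -56.] [ 9. 96.] 75 zmax 0.026
[429. 243.] 213 mm [ 745. -162.] [123.   4.] 76 zmax 0.026
[389. 236.] 175 mm [ 693. -105.] [28. 34.] 3 zmax 0.019
[325. 265.] 91 mm [ 553. -114.] [19. 25.] 79 zmax 0.013
[262. 271.] 163 mm [447. -78.] [30. 31.] 8 zmax 0.016
[417. 274.] 426 mm [ 678. -216.] [  7. 108.] 74 zmax 0.026
[288. 318.] 109 mm [ 444. -194.] [18. 26.] 35 zmax 0.014
[300. 340.] 94 mm [ 440. -247.] [24. 23.] 36 zmax 0.015
top 116 [ 747. -175.] [112.   6.] 76
top 16 [744. -63.] [ 5. 25.] 77
top 37 [692. -51.] [ 6. 46.] 76
top 112 [ 697. -107.] [23. 30.] 37
top 37 [ 651. -208.] [ 5. 44.] 74
top 49 [ 446. -196.] [23. 17.] 89
top 9 [ 451. -248.] [19.  5.] 88
```

View pics/c2.png

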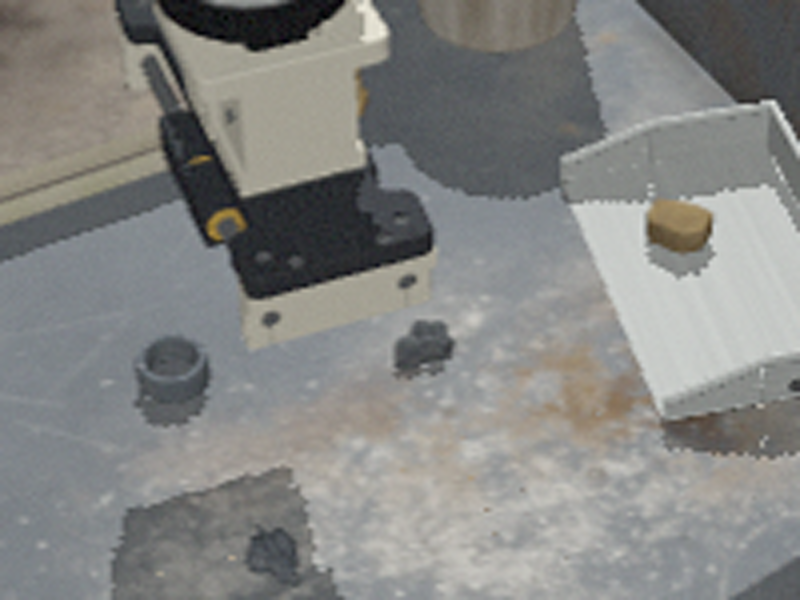

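Request:
jog_arm([
  [[1.6, 0.2, -2], [0, 0, 0], 0],
  [[1.6, 0.2, -5], [0, 0, 0], 0],
  [[1.6, 0.2, -5.4], [0, 0, 0], 0],
  [[2.6, 0.1, -5.4], [0, 0, 0], 0],
  [[3.6, 0, -5.4], [0, 0, 0], 0],
  [[4.8, -0.1, -5.4], [0, 0, 0], 0],
  [[6, -0.2, -5.4], [0, 0, 0], 0],
  [[7.2, -0.3, -5.4], [0, 0, 0], 0],
])

```text
clock: 15.0
position: [0.5644, -0.1104, 0.0019]
ee_rot: [0.182, 3.136, 0.0]
force: [-0.0, 0.3, 0.4]
width: 0.006
gripper_force: 0.1
```

Request:
jog_arm([
  [[1.2, -0.1, 0], [0, 0, 0], 0],
  [[2.4, -0.2, 0], [0, 0, 0], 0],
  [[-1, 0.1, 1], [0, 0, 0], 0],
  [[-5, 0.1, 5], [0, 0, 0], 0],
  [[-9, 0.1, 5], [0, 0, 0], 0],
  [[-9, 0.1, 5], [0, 0, 0], 0],
])

```text
clock: 15.75
position: [0.4708, -0.1093, 0.0521]
ee_rot: [-0.184, -3.134, -0.001]
force: [0.7, 0.5, 0.4]
width: 0.007
gripper_force: 0.0
```

```bash
python3 look.py s11.png; python3 toplook.py
```

```text
15.8 [ 0.4731 -0.1093  0.0521]
[385. 215.] 337 mm [713. -56.] [10. 97.] 75 zmax 0.026
[429. 242.] 213 mm [ 745. -163.] [121.   3.] 76 zmax 0.026
[389. 235.] 171 mm [ 693. -107.] [25. 30.] 45 zmax 0.019
[350. 253.] 76 mm [ 608. -111.] [27. 17.] 61 zmax 0.014
[261. 271.] 144 mm [446. -76.] [35. 27.] 79 zmax 0.017
[416. 274.] 434 mm [ 678. -217.] [  9. 108.] 74 zmax 0.026
[288. 318.] 111 mm [ 445. -194.] [20. 27.] 37 zmax 0.016
[300. 340.] 89 mm [ 440. -247.] [25. 22.] 65 zmax 0.015
top 124 [ 746. -175.] [114.   7.] 75
top 11 [729. -60.] [ 7. 12.] 54
top 112 [ 697. -108.] [25. 34.] 59
top 35 [689. -49.] [ 5. 37.] 76
top 9 [ 697. -220.] [ 5. 15.] 74
top 28 [ 645. -206.] [ 5. 31.] 75
```

Request:
jog_arm([
  [[5, 0.5, 0], [0, 0, 0], 0],
  [[9, 0.5, -1], [0, 0, 0], 0],
  [[9, 0.5, -4.5], [0, 0, 0], 0],
  [[9, 0.5, -4.9], [0, 0, 0], 0],
  [[10, 0.4, -4.9], [0, 0, 0], 0],
  [[11.2, 0.2, -4.9], [0, 0, 0], 0],
  [[12.4, 0.1, -4.9], [0, 0, 0], 0],
  [[13.6, 0, -4.9], [0, 0, 0], 0],
])

```text
clock: 16.85
position: [0.6107, -0.1095, 0.0033]
ee_rot: [0.182, 3.135, 0.0]
force: [-0.7, -0.1, -0.0]
width: 0.004
gripper_force: 0.1
```

Request:
jog_arm([
  [[1.2, -0.1, 0.1], [0, 0, 0], 0],
  [[2.4, -0.2, 0.1], [0, 0, 0], 0],
  [[3.6, -0.4, 0.2], [0, 0, 0], 0],
  [[4.6, -0.5, 0.3], [0, 0, 0], 0],
  [[4.6, -0.5, 0.3], [0, 0, 0], 0],
  [[1, 0, 1], [0, 0, 0], 0],
  [[-3, 0, 6], [0, 0, 0], 0],
  [[-9, 0, 6], [0, 0, 0], 0],
])

```text
clock: 17.85
position: [0.5211, -0.11, 0.0654]
ee_rot: [0.181, 3.13, -0.001]
force: [0.4, -1.1, 0.1]
width: 0.007
gripper_force: 0.0
```

Request:
jog_arm([
  [[-6, -3, 0], [0, 0, 4], 0],
  [[-10, -8, 0], [0, 0, 10], 0],
  [[-10, -8, 0], [0, 0, 10], 0],
])

```text
clock: 18.23
position: [0.4155, -0.1926, 0.0632]
ee_rot: [0.083, -3.14, 0.001]
force: [0.4, 0.5, -0.5]
width: 0.007
gripper_force: 0.0
```

```bash
python3 look.py s12.png; python3 toplook.py
```

```text
18.275 [ 0.4172 -0.1916  0.0632]
[385. 215.] 337 mm [714. -56.] [ 7. 96.] 75 zmax 0.026
[429. 243.] 215 mm [ 745. -162.] [117.   4.] 76 zmax 0.026
[388. 237.] 254 mm [ 688. -110.] [46. 30.] 15 zmax 0.019
[416. 274.] 422 mm [ 679. -216.] [  7. 108.] 75 zmax 0.026
[288. 318.] 94 mm [ 444. -196.] [15. 23.] 35 zmax 0.015
[300. 340.] 87 mm [ 440. -247.] [23. 24.] 7 zmax 0.015
top 119 [ 747. -175.] [111.   6.] 76
top 161 [ 691. -109.] [45. 29.] 17
top 37 [692. -50.] [ 5. 46.] 76
top 31 [ 646. -206.] [ 4. 35.] 76
top 74 [451. -77.] [28. 29.] 89
```

Request:
jog_arm([
  [[-1.8, -0.6, -1], [0, 0, 4], 0],
  [[-1.8, -0.6, -5], [0, 0, 4], 0],
  [[-1.8, -0.6, -6], [0, 0, 4], 0],
  [[-0.5, -0.5, -6], [0, 0, 4], 0],
  [[0.5, -0.4, -6], [0, 0, 4], 0],
  [[1.7, -0.3, -6], [0, 0, 4], 0],
  [[2.9, -0.1, -6], [0, 0, 4], 0],
  [[4.1, 0, -6], [0, 0, 4], 0],
])

```text
clock: 19.32
position: [0.4615, -0.1891, 0.003]
ee_rot: [-0.202, 3.135, -0.0]
force: [0.9, -0.2, -0.7]
width: 0.005
gripper_force: 0.1
```

Request:
jog_arm([
  [[1.2, 0.1, 0], [0, 0, 0], 0],
  [[2.4, 0.2, 0], [0, 0, 0], 0],
  [[3.6, 0.4, 0], [0, 0, 0], 0],
  [[0, 0.3, 1], [0, 0, 0], 0],
  [[-4, 0, 5], [0, 0, 0], 0],
  [[-7, 0, 5], [0, 0, 0], 0],
  [[-7, 0, 5], [0, 0, 0], 0],
])

```text
clock: 20.2
position: [0.3886, -0.1893, 0.0531]
ee_rot: [0.199, -3.135, -0.001]
force: [-0.5, 0.8, 0.2]
width: 0.001
gripper_force: 0.0
```

```bash
python3 look.py s13.png; python3 toplook.py
```

```text
20.25 [ 0.3904 -0.1894  0.0531]
[384. 215.] 340 mm [713. -56.] [10. 96.] 75 zmax 0.026
[429. 243.] 212 mm [ 745. -163.] [117.   3.] 76 zmax 0.026
[388. 237.] 253 mm [ 689. -105.] [51. 37.] 12 zmax 0.02
[417. 274.] 417 mm [ 679. -217.] [  8. 110.] 75 zmax 0.026
[327. 301.] 107 mm [ 517. -194.] [23. 22.] 4 zmax 0.016
[300. 340.] 88 mm [ 440. -247.] [24. 22.] 66 zmax 0.016
top 108 [ 746. -173.] [113.  14.] 71
top 166 [ 690. -110.] [46. 30.] 15
top 36 [692. -50.] [ 6. 46.] 72
top 38 [ 650. -207.] [ 5. 44.] 75
top 46 [ 518. -193.] [25. 16.] 27
top 73 [451. -77.] [28. 28.] 88
```

Request:
jog_arm([
  [[4, -0.9, 0], [0, 0, 2], 0],
  [[8, -1.3, -1], [0, 0, 2], 0],
  [[8, -1.3, -4.6], [0, 0, 2], 0],
  [[8, -1.3, -5], [0, 0, 2], 0],
  [[9.2, -1.1, -5], [0, 0, 2], 0],
  [[10.4, -0.9, -5], [0, 0, 2], 0],
  [[11.6, -0.7, -5], [0, 0, 2], 0],
  [[12.8, -0.5, -5], [0, 0, 2], 0],
])

```text
clock: 21.3
position: [0.5197, -0.1941, 0.0033]
ee_rot: [-0.257, 3.13, -0.0]
force: [-0.1, 0.2, -0.2]
width: 0.007
gripper_force: 0.1
```

Request:
jog_arm([
  [[1.2, 0.2, 0], [0, 0, 0], 0],
  [[2.4, 0.4, 0], [0, 0, 0], 0],
  [[3.6, 0.6, 0], [0, 0, 0], 0],
  [[4.8, 0.8, 0], [0, 0, 0], 0],
  [[1, 0.3, 1], [0, 0, 0], 0],
  [[-4, 0, 5], [0, 0, 0], 0],
  [[-7, 0, 5], [0, 0, 0], 0],
  [[-7, 0, 5], [0, 0, 0], 0],
])

```text
clock: 22.3
position: [0.4466, -0.1945, 0.0532]
ee_rot: [0.253, -3.131, -0.001]
force: [1.0, -0.3, 0.2]
width: 0.007
gripper_force: 0.0
```

```bash
python3 look.py s14.png; python3 toplook.py
```

```text
22.35 [ 0.4484 -0.1944  0.0531]
[384. 215.] 326 mm [713. -57.] [ 8. 97.] 76 zmax 0.026
[429. 243.] 212 mm [ 745. -163.] [121.   3.] 76 zmax 0.026
[388. 237.] 254 mm [ 689. -109.] [49. 31.] 13 zmax 0.019
[416. 274.] 422 mm [ 680. -211.] [ 18. 108.] 75 zmax 0.026
[257. 275.] 39 mm [435. -81.] [ 6. 24.] 12 zmax 0.017
[356. 280.] 99 mm [ 584. -175.] [20. 28.] 37 zmax 0.015
[300. 340.] 84 mm [ 440. -247.] [23. 24.] 24 zmax 0.014
top 119 [ 745. -174.] [116.  12.] 73
top 163 [ 692. -108.] [50. 32.] 19
top 32 [687. -49.] [ 5. 35.] 75
top 35 [ 648. -207.] [ 5. 39.] 74
top 48 [ 588. -173.] [18. 24.] 49
top 74 [451. -77.] [28. 28.] 88
```

Request:
jog_arm([
  [[5, 1.9, 0], [0, 0, -6], 0],
  [[9, 1.9, -1], [0, 0, -6], 0],
  [[9, 1.9, -4.6], [0, 0, -6], 0],
  [[9, 1.9, -5], [0, 0, -6], 0],
  [[10.2, 1.9, -5], [0, 0, -6], 0],
  [[11.4, 2, -5], [0, 0, -6], 0],
  [[12.6, 2, -5], [0, 0, -6], 0],
  [[13.8, 2.1, -5], [0, 0, -6], 0],
])

```text
clock: 23.4
position: [0.5876, -0.1735, 0.0034]
ee_rot: [-0.092, 3.139, -0.0]
force: [-0.5, 1.0, -0.1]
width: 0.005
gripper_force: 0.2
```

Request:
jog_arm([
  [[1.2, 0.1, 0], [0, 0, 0], 0],
  [[2.4, 0.1, 0.1], [0, 0, 0], 0],
  [[3.6, 0.2, 0.2], [0, 0, 0], 0],
  [[4.8, 0.2, 0.3], [0, 0, 0], 0],
  [[6.1, 0.3, 0.3], [0, 0, 0], 0],
  [[6.1, 0.3, 0.3], [0, 0, 0], 0],
  [[2, 0.3, 1], [0, 0, 0], 0],
  [[-2, 0, 6], [0, 0, 0], 0],
])

```text
clock: 24.4
position: [0.5638, -0.1723, 0.0593]
ee_rot: [0.093, -3.134, -0.002]
force: [0.5, 0.0, 1.9]
width: 0.007
gripper_force: 0.0
```

Request:
jog_arm([
  [[-5, 0, 4], [0, 0, 0], 0],
  [[-11, 1, 8], [0, 0, 0], 0],
  [[-16, 2, 10], [0, 0, 0], 0],
  [[-16, 2, 10], [0, 0, 0], 0],
])

```text
clock: 24.9
position: [0.4039, -0.1528, 0.1628]
ee_rot: [-0.09, 3.139, 0.004]
force: [1.1, 0.5, 0.4]
width: 0.007
gripper_force: 0.0
```

```bash
python3 look.py s15.png; python3 toplook.py; python3 -c "
import cv2
a=cv2.imread('pics/s15.png')[180:360,220:460]; cv2.imwrite('pics/c3.png',cv2.resize(a,None,fx=3,fy=3,interpolation=2))"
```

```text
24.95 [ 0.4058 -0.1529  0.1625]
[385. 215.] 333 mm [713. -56.] [10. 96.] 75 zmax 0.026
[429. 243.] 204 mm [ 746. -161.] [121.   4.] 76 zmax 0.026
[388. 237.] 249 mm [ 688. -109.] [47. 31.] 15 zmax 0.02
[412. 272.] 545 mm [ 684. -194.] [ 51. 109.] 75 zmax 0.026
[262. 271.] 168 mm [449. -77.] [33. 30.] 65 zmax 0.017
[300. 340.] 89 mm [ 440. -247.] [24. 22.] 65 zmax 0.016
top 106 [ 747. -170.] [116.   6.] 75
top 160 [ 690. -111.] [47. 29.] 20
top 38 [692. -50.] [ 6. 46.] 78
top 59 [ 668. -177.] [28. 18.] 36
top 36 [ 648. -207.] [ 5. 39.] 74
top 30 [460. -80.] [26. 11.] 67
```

View pics/c3.png

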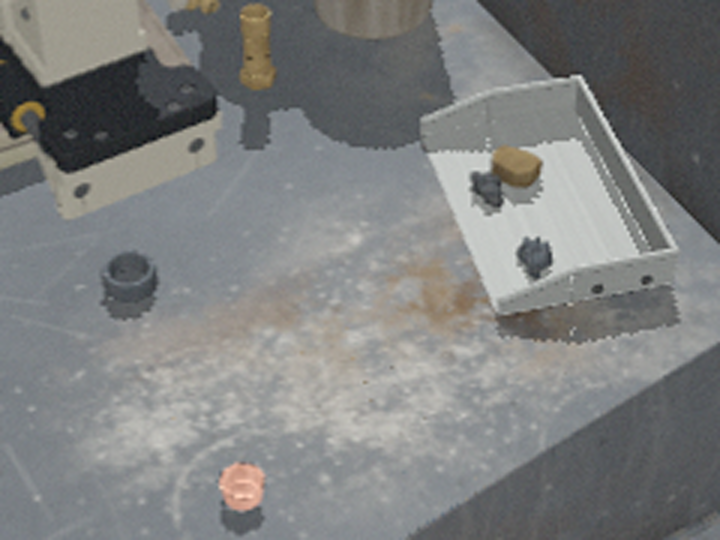

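All three pieces are inside the pan: scraps at crop (487,186) and (535,255), chip at (517,167), each well behind the front edge. The ring, cup and burner head haven't moved, and the arm is clear.

```bash
python3 -c "
from cell import arm
print(arm.sign_off())"
```

```text
the job is handed in; nothing more can be done
None
```

I swept both rubber scraps and the brick chip into the pan, and the last pictures show all three lying wholly inside, past the front edge. The cup, ring, burner head and valve were left standing, and I handed the job in at about 25 s; it returned no verdict.

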